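# Put the counting cubes away in their snap-catch case

## Robot

A 7-joint arm with a two-finger parallel gripper is mounted at the origin on the work surface. World frame = base frame: x ahead of the robot, y to its left, z up, the work surface at z = 0. Lengths are in m, angles in degrees, forces in N, time in s.
With the tool pointing down it reaches from about 0.425 to 0.875 m from the base axis. Payload 4.7 kg.
Tool frame: the origin (TCP) lies midway between the tips of the shut fingers; the grasp point (between the pads) lies 19 mm behind it; z points along the fingers, y is the line along which they close (so a half turn about z gives the same grasp; the last joint's range is limited). The gripper opens to 85 mm and grips with 20 to 120 N. Pads are 22 mm wide; open, the fingers measure 114 mm over their backs; the gripper's body (76 mm by 85 mm) begins 54 mm behind the grasp point. The pads swing forward as they close: fully open they stand 13 mm farther back than shut.
Start: joints at [68.13, 18.392, -4.016, 83.108, 1.295, 78.541, -3.26], TCP at [0.251, -0.6, 0.231] pointing down, gripper open.
Joint ranges: [-163.93, 163.93], [-17.29, 119.83], [-79.2, 71.16], [3.27, 140.29], [-89.18, 269.18], [5.43, 117.66], [-154.24, 154.24]. Speed limits (degrees/s): [147.25, 147.25, 180, 180, 180, 180, 180].

## Interface

Orientations are given as [roll, pitch, yaw] about the fixed x, y, z axes, in that order (R = Rz(yaw) Ry(pitch) Rx(roll)).
In Python, from station import env, eyes gives the robot as it stands. The module is installed in compiled form; this text tells all that it offers.
- The arm moves only by the tool move_arm, never from a script. Its argument "targets" is a list of rows, each a list of 7 numbers: the closure, from 0 (fully open) to 1 (shut), then the shift along the tool's x, y, z in units of 50 mm (1.0 is 50 mm), then the turn, a rotation vector about the tool's x, y, z in units of 8 degrees (1.0 is 8 degrees). A call has 1 to 20 rows; each row shifts and turns the commanded pose from where the row before left it, along the tool's axes as they then stand; what a row does not reach is not made up. A row lasts 1/8 s, in which the tool goes at most 62.5 mm and 10.7 degrees, less where a joint would pass 70% of its speed; a pose out of reach is approached as far as the arm can. A call is refused whole if a number of a shift passes 1 or a number of a turn 1, either way. A call with a gripper value outside its range is refused whole. The fingers move at their own pace and stop on an object; "squeeze" is the grip in N (left out, the last holds). Time passes only in rows, so rows that do not move let the fingers close. It gives the time, the measured TCP pose, the force, the opening and the grip force at its end, in the units of the state.
- env.observe(): the state, without advancing time (a new reading comes with each control period).
- eyes.read_camera(name): name is "side" or "top" or "wrist"; returns (picture, depth): 480x640x3 uint8, red, green, blue; 480x640 float32, m along the optical axis (not along the pixel's ray), 0 where there is no reading.
- eyes.camera_model(name): a dict with "camera_matrix" (3x3 intrinsics, pixels), "view" (4x4, takes a point from world to camera coordinates); the wrist camera has in their place "T_tool_cam" (4x4, takes a point from camera to tool coordinates, whose origin is the TCP and whose axes are the flange's). Camera axes: x right, y up, looking along -z (the intrinsics and any distortion apply to the point x, -y, -z); pixel columns grow to the right and rows downward; lengths in m; the calibration is good to about 2 mm. A picture is of the moment at which its call begins: read the wrist's pose just before it. camera_model takes no time and is no camera call.
- env.job_done(): hands the job in; it is judged then, once.
Trained networks look in the newest picture that a camera, given by its name, has taken for a name from the list of things; names that differ only in an ending like _2 or _b are one class to them, and where a whole thing is asked for, a point or a joint stands for the part that bears it (a point fixed in the world has none). Each returns a list of dicts, best first, with "conf" (0 to 1); they miss things now and then, are a little off and sometimes report something else, mostly with a low value. They report only what shows in the picture. A call takes as long as a camera call. They do not tell look-alikes from the thing itself.
- eyes.search_frame(query, camera): "bbox" ([left, top, right, bottom] in pixels, round what is visible of it).
The state is a dict: "time": time; "q": joint angles; "qvel": joint speeds; "effort": joint torques, N m; "tool_pos": TCP position; "ee_rot": TCP orientation; "wrist_force": force on the tool from outside, world axes, zero at the start; "wrist_torque": the same for the moment, N m; "gripper_width": opening from 0.0 (shut) to 1.0 (fully open); "finger_force": force on a finger pad.
Only numpy, scipy, OpenCV 4.12 (cv2) and the standard library are available. Lean on these libraries where they do the work, as an engineer would, in place of code of your own. Each camera call takes 0.05 s, during which the arm holds its last target. There are 200 camera calls.

## Task

Put the counting cubes away: squeeze the two side tabs of the case's catch together to free the upper half, swing it fully open, and put every wooden counting cube into the lower half. Then shut the case so that the halves meet edge to edge all round and the catch has snapped home with both tabs sprung back out, and leave the other things on the desk where they are.

Things in the scene. Friction and masses are not known exactly. Their poses are not given: they have to be found in the camera images.
- case_in (a point): Lower half of an off-white plastic clamshell case, fixed to the desk left or right of the middle: this point is the centre of its inner floor, 4 mm above the desk. x points to the hinge (far) side, y along the hinge, z up. Outside 110 mm (x) by 200 mm (y), 32 mm high, walls 4 mm, open on top, inside 102 by 192 mm.
- pocket (a point): Centre, at desk level, of the pocket in front of the lower half that the catch snaps into: 74 mm in -x from the case's centre, 38 mm (x) by 60 mm (y), 23 mm high. Axes as the lower half's.
- lid (a joint): Opening angle of the case's upper half, rad: 0 shut edge to edge, 1.95 fully open at its stop. It swings up and to the far side; beyond about 1.4 it stays open, below 1.2 it falls towards shut. Unsqueezed, the catch holds it under 0.01. Let down unsqueezed it rests ajar at about 0.1, barbs on the pocket's lips; about 6 N pressed down at the catch snaps it home.
- lid_mid (a point): Centre of the outer face of the case's upper half (60 mm above the desk when shut): an inverted tray, 110 by 200 mm and 28 mm high, walls 4 mm, about 0.16 kg with the catch. The shut case has 52 mm clear height inside. Axes turn with it; when shut they are those of the lower half.
- hinge (a point): Centre of the hinge axis: far upper edge of the lower half, 55 mm in x from the case's centre, 32 mm above the desk. The axis runs along the case's y. This frame turns with the upper half; when shut its axes are those of the lower half.
- catch (a point): Middle of the catch on the front of the upper half, between the two squeeze tabs; turns with it. In the hinge frame it lies at x -130, y 0, z +17 mm (49 mm above the desk when shut). The upper half's front wall is at hinge-frame x -110. Pinched from above, the tabs can turn between the fingers, so the hand may stay pointing down and follow the arc. Its two barbs reach 25 mm below the seam.
- tab_left (a joint): Grey ribbed squeeze tab on the +y side of the catch: m pressed in, 0 sprung out, 0.005 fully in (about 1 N to start, 3 N full). Both must be in by 4 mm to free the upper half. Tabs: 44 mm over both outer faces (34 mm squeezed), 28 mm long (hinge-frame x -144 to -116), 28 mm high (z 0 to 28), facing +y and -y, a 16 mm spine between them.
- tab_right (a joint): The same for the tab on the -y side.
- cube0_center (a point): plain wooden counting cube, 25 mm edges, about 12 g; this point is its centre, axes along its edges. Starts lying flat on the felt mat. None when this cube is absent today.
- cube1_center (a point): plain wooden counting cube, 25 mm edges, about 12 g; this point is its centre, axes along its edges. Starts lying flat on the felt mat. None when this cube is absent today.
- cube2_center (a point): plain wooden counting cube, 25 mm edges, about 12 g; this point is its centre, axes along its edges. Starts lying flat on the felt mat. None when this cube is absent today.
- cube3_center (a point): plain wooden counting cube, 25 mm edges, about 12 g; this point is its centre, axes along its edges. Starts lying flat on the felt mat. None when this cube is absent today.
- cube4_center (a point): plain wooden counting cube, 25 mm edges, about 12 g; this point is its centre, axes along its edges. Starts stacked on top of the cube called cube0. None when this cube is absent today.
- cube5_center (a point): plain wooden counting cube, 25 mm edges, about 12 g; this point is its centre, axes along its edges. Starts stacked on top of the cube called cube1. None when this cube is absent today.
- mat: Thin dark felt mat, 220 mm (x) by 230 mm (y), 2 mm thick, fixed to the desk; origin at the centre of its underside. The cubes start on it.
- eraser: Bystander: white eraser in a grey sleeve, 42 by 20 by 12 mm, near the middle of the mat; origin at its underside. Must not be moved by more than 50 mm.
- highlighter: Bystander: flat yellow highlighter with cap, 120 mm along its x, 24 mm wide, 17 mm high, lying near the middle of the desk; origin at its underside.
- sharpener: Bystander: metal pencil sharpener, 28 by 18 by 13 mm, near the middle of the desk; origin at its underside.
- tumbler: Bystander: frosted glass tumbler, 72 mm wide at the rim, 100 mm high, upright beyond the middle of the desk; origin at the centre of its underside.
- stapler: Bystander: black stapler, 135 mm long, 54 mm high, at the far left; origin at its underside.
- glue_stick: Bystander: upright glue stick, 29 mm wide, 90 mm high, at the far right; origin at its underside.
- bookend: Bystander: L-shaped aluminium bookend, 110 mm wide, 150 mm high, against the row of books on the far right; origin at the foot of its upright plate.
There are look-alikes about, which are no part of the job. Leave any green, orange or red look-alike of the part that bears cube5_center alone.

How it is judged (in metres and radians):
On the way, in this order (a step that is already met when the one before it is completed fails the run):
1. the upper half is swung fully open (value of joint lid above 1.7 rad), for 0.2 s.
2. every counting cube lies in the lower half (x of cube0_center in the frame of case_in between -0.051 and 0.051 m and y of cube0_center in the frame of case_in between -0.096 and 0.096 m and z of cube0_center in the frame of case_in between 0 and 0.048 m and x of cube1_center in the frame of case_in between -0.051 and 0.051 m and y of cube1_center in the frame of case_in between -0.096 and 0.096 m and z of cube1_center in the frame of case_in between 0 and 0.048 m and x of cube2_center in the frame of case_in between -0.051 and 0.051 m and y of cube2_center in the frame of case_in between -0.096 and 0.096 m and z of cube2_center in the frame of case_in between 0 and 0.048 m and x of cube3_center in the frame of case_in between -0.051 and 0.051 m and y of cube3_center in the frame of case_in between -0.096 and 0.096 m and z of cube3_center in the frame of case_in between 0 and 0.048 m and x of cube4_center in the frame of case_in between -0.051 and 0.051 m and y of cube4_center in the frame of case_in between -0.096 and 0.096 m and z of cube4_center in the frame of case_in between 0 and 0.048 m and x of cube5_center in the frame of case_in between -0.051 and 0.051 m and y of cube5_center in the frame of case_in between -0.096 and 0.096 m and z of cube5_center in the frame of case_in between 0 and 0.048 m and value of joint lid above 1.2 rad), for 0.2 s.
3. the upper half is shut and the catch has snapped home (value of joint lid below 0.02 rad and value of joint each of tab_left, tab_right below 0.0015 m), for 0.2 s.
At the end, for the whole second after the job is handed in: Every counting cube that is present rests inside the lower half of the case; the upper half is shut edge to edge (within 0.02 rad, about 2 mm at the front edge) and both tabs are sprung back out (within 1.5 mm), so the catch holds it (all of step 3 and x of cube0_center in the frame of case_in between -0.051 and 0.051 m and y of cube0_center in the frame of case_in between -0.096 and 0.096 m and z of cube0_center in the frame of case_in between 0 and 0.048 m and x of cube1_center in the frame of case_in between -0.051 and 0.051 m and y of cube1_center in the frame of case_in between -0.096 and 0.096 m and z of cube1_center in the frame of case_in between 0 and 0.048 m and x of cube2_center in the frame of case_in between -0.051 and 0.051 m and y of cube2_center in the frame of case_in between -0.096 and 0.096 m and z of cube2_center in the frame of case_in between 0 and 0.048 m and x of cube3_center in the frame of case_in between -0.051 and 0.051 m and y of cube3_center in the frame of case_in between -0.096 and 0.096 m and z of cube3_center in the frame of case_in between 0 and 0.048 m and x of cube4_center in the frame of case_in between -0.051 and 0.051 m and y of cube4_center in the frame of case_in between -0.096 and 0.096 m and z of cube4_center in the frame of case_in between 0 and 0.048 m and x of cube5_center in the frame of case_in between -0.051 and 0.051 m and y of cube5_center in the frame of case_in between -0.096 and 0.096 m and z of cube5_center in the frame of case_in between 0 and 0.048 m and linear speed of each of cube0, cube1, cube2, cube3, cube4, cube5 below 0.02 m/s); the robot touches nothing.
It fails at once if another thing on the desk is moved by more than 50 mm (distance of any of tumbler, highlighter, sharpener, eraser, stapler, glue_stick, bookend from where it was at the start of the episode above 0.05 m).
Of cube2, cube3, cube4, cube5 only 2 to 4 are there at a start; the rules pass over those that are not, and their reading is None.
At some moment in a run one of cube2, cube3, cube4, cube5 may be knocked a few centimetres aside while the robot is not near it.
Once in a run the grip may slacken for a moment while it holds something.
It also fails if it takes over 210 s, if anything falls off the work surface, if the arm or the gripper's body presses on something with over 40 N, if the wrist force passes 120 N, or if a joint passes its speed limit or range.

## Working session

There is one attempt and no reset: what is moved stays moved. The work goes in short steps, Python scripts to look and compute and a tool call to move; the robot and the scene stay as the last step left them, time stands still between calls to the robot, and variables do not carry over. Pictures are saved under pics/ and viewed, at most 14 in all, crops included, and the job is handed in when it is done.

Besides the shell and the picture viewer there is one more tool, called after "Request:" as a command line: name --pt "numbers of a row" for each row, then --argument value for the rest. move_arm: Moves the arm, as the interface text tells. Its arguments: {"type":"object","properties":{"targets":{"type":"array","items":{"type":"array","items":{"type":"number"}}},"squeeze":{"type":"number"}},"required":["targets"]}

```bash
mkdir -p pics; cat > h.py <<'E'
import numpy as np, cv2
from station import env, eyes
from scipy.spatial.transform import Rotation as R
def cam(name):
    s=env.observe(); p,d=eyes.read_camera(name); m=eyes.camera_model(name)
    K=np.array(m["camera_matrix"])
    if "view" in m: T=np.linalg.inv(np.array(m["view"]))
    else:
        W=np.eye(4); W[:3,:3]=R.from_euler('xyz',s["ee_rot"],degrees=True).as_matrix(); W[:3,3]=s["tool_pos"]
        T=W@np.array(m["T_tool_cam"])
    v,u=np.mgrid[0:480,0:640]
    P=np.stack([(u-K[0,2])/K[0,0]*d,-(v-K[1,2])/K[1,1]*d,-d,np.ones_like(d)],-1)@T.T
    P=P[...,:3]; P[d==0]=np.nan
    return p,d,P
def save(p,n): cv2.imwrite('pics/'+n,cv2.cvtColor(p,cv2.COLOR_RGB2BGR))
E
python3 - <<'E'
from h import *
print(env.observe())
m=eyes.camera_model("top"); print(m)
for c in("top","side"):
    p,d,P=cam(c); save(p,c+'0.png'); np.save(c+'0.npy',P)
    for q in("case_in","lid_mid","catch","cube0_center","eraser","highlighter","sharpener","tumbler"):
        try:
            for b in eyes.search_frame(q,c)[:7]:
                x=[int(v) for v in b["bbox"]]; u,v=(x[0]+x[2])//2,(x[1]+x[3])//2
                print(c,q,x,round(b["conf"],2),P[v,u].round(3))
        except Exception as e: print(q,e)
E
```

```text
{'time': 0.0, 'q': array([68.13178422, 18.43704547, -4.01575494, 83.17423141,  1.29334649,
       78.53942132, -3.26100415]), 'qvel': array([ 0.03203467,  0.05044162, -0.04330154, -0.01990473, -0.0736924 ,
        0.07039959,  0.08337059]), 'effort': array([ 6.11265241e-04, -4.93576884e+01, -3.81972743e-01, -3.14330864e+01,
        1.29781032e-02,  1.14481046e-02,  2.06816929e-05]), 'tool_pos': array([ 0.25035249, -0.59928534,  0.23025221]), 'ee_rot': array([-1.79894451e+02,  3.99287183e-03,  2.26768320e+01]), 'wrist_force': array([ 0.58006111, -1.08594269,  0.5145972 ]), 'wrist_torque': array([-0.01414937, -0.01327841,  0.0067925 ]), 'finger_force': 0.0, 'gripper_width': 1.0010856548798137}
{'camera_matrix': array([[602.58638935,   0.        , 317.36978786],
       [  0.        , 602.58638935, 243.48304443],
       [  0.        ,   0.        ,   1.        ]]), 'view': array([[-7.23241324e-04, -9.99986931e-01,  5.06105091e-03,
        -8.00709680e-02],
       [ 9.76845141e-01,  3.76308105e-04,  2.13947257e-01,
        -6.04547741e-01],
       [-2.13946366e-01,  5.09859848e-03,  9.768
[... 407 characters left out ...]
562 0.008 0.012]
top tumbler [277, 171, 306, 209] 0.83 [ 0.761 -0.011  0.009]
side case_in [346, 189, 420, 272] 0.89 [ 0.474 -0.148  0.061]
side lid_mid [345, 190, 418, 259] 0.82 [ 0.484 -0.168  0.061]
side catch [346, 194, 418, 264] 0.58 [ 0.477 -0.151  0.061]
side cube0_center [296, 334, 314, 350] 0.62 [0.537 0.164 0.021]
side cube0_center [346, 192, 420, 268] 0.62 [ 0.474 -0.148  0.061]
side cube0_center [294, 274, 347, 299] 0.6 [0.562 0.016 0.013]
side eraser [312, 360, 339, 376] 0.9 [0.486 0.198 0.014]
side highlighter [294, 271, 346, 299] 0.98 [0.563 0.013 0.013]
side highlighter [346, 193, 419, 262] 0.41 [ 0.479 -0.157  0.062]
side tumbler [228, 215, 267, 271] 0.74 [0.726 0.01  0.079]
```

```bash
python3 - <<'E'
import cv2
a=cv2.imread('pics/top0.png')[150:350,140:440]; cv2.imwrite('pics/t1.png',cv2.resize(a,(800,533),interpolation=cv2.INTER_CUBIC))
a=cv2.imread('pics/side0.png')[180:460,180:460]; cv2.imwrite('pics/s1.png',cv2.resize(a,(600,600),interpolation=cv2.INTER_CUBIC))
E
```

```text
(no output)
```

View pics/t1.png

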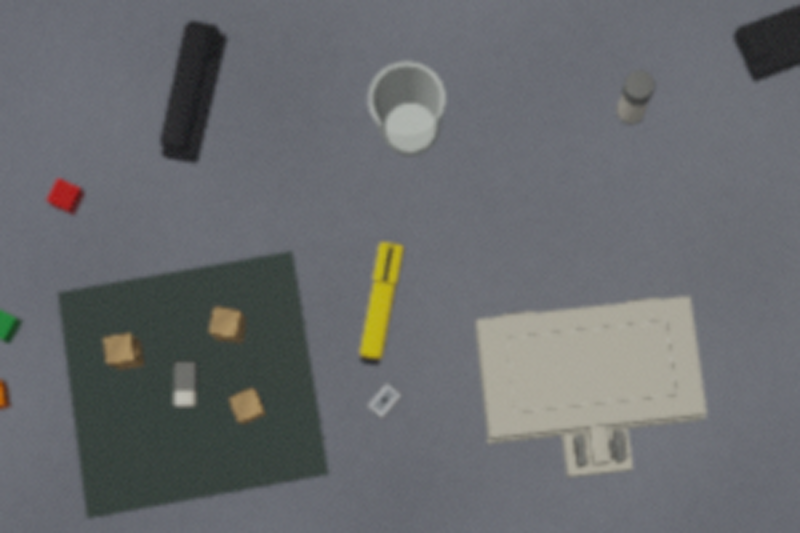

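View pics/s1.png

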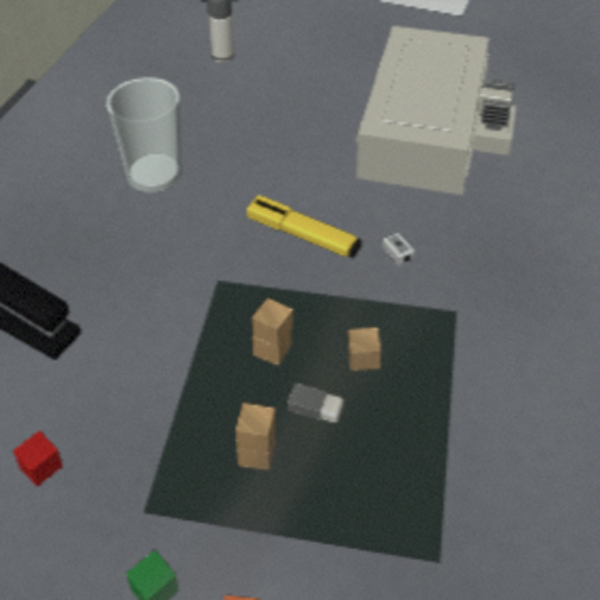

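The pictures show plain wooden cubes: two stacks at top pixels (185,281) and (225,271), and a single at (232,302), so five in all. The red, green and orange cubes off the mat are look-alikes to leave alone. The case is on the right, with its catch towards the robot.

```bash
python3 - <<'E'
from h import *
P=np.load('top0.npy'); img=cv2.cvtColor(cv2.imread('pics/top0.png'),cv2.COLOR_BGR2RGB)
x,y,z=np.moveaxis(P,-1,0)
def rect(m,n):
    k,l,st,c=cv2.connectedComponentsWithStats(m.astype(np.uint8))
    for i in range(1,k):
        if st[i,4]<n: continue
        q=P[l==i]; r=cv2.minAreaRect((q[:,:2]*1000).astype(np.float32)); print(st[i].tolist(),np.round(r[0],1),np.round(r[1],1),round(r[2],1),'z',np.nanmedian(q[:,2]).round(4))
print('lid');rect((z>.05)&(z<.075)&(x>.3)&(x<.6)&(y<-.05)&(y>-.35),300)
hsv=cv2.cvtColor(img,cv2.COLOR_RGB2HSV).astype(int)
print('wood');rect((z>.015)&(hsv[...,0]>8)&(hsv[...,0]<22)&(hsv[...,1]>60)&(hsv[...,2]>80)&(x<.7)&(y>.05)&(y<.33),15)
print('catch');rect((z>.025)&(z<.075)&(x>.36)&(x<.424)&(y<-.1)&(y>-.25),20)
print('sharp');rect((z>.007)&(x>.4)&(x<.52)&(y<.06)&(y>-.06),10)
for u,v in((185,281),(225,271),(232,302),(209,294)): print(P[v,u].round(3))
E
```

```text
lid
[319, 261, 86, 63, 3712] [ 479.6 -189.8] [144.1 200.8] 6.2 z 0.0603
wood
[219, 265, 12, 13, 128] [538.5 151.5] [25.7 25.7] 81.0 z 0.0512
[179, 275, 14, 13, 134] [513.6 249.2] [25.8 25.8] 10.4 z 0.0509
[226, 296, 13, 13, 108] [464.2 132.8] [25.7 24.5] 22.3 z 0.0274
catch
[353, 317, 7, 9, 40] [ 414.1 -175.1] [17.2 12.7] 0.7 z 0.058
[361, 317, 15, 9, 93] [ 414.6 -205.3] [37.2 16.7] 86.8 z 0.0564
sharp
[275, 281, 9, 6, 43] [512.1  17.4] [20.7 14. ] 88.4 z 0.0132
[278, 294, 12, 13, 72] [470.    4.7] [17.6 27.9] 52.3 z 0.0124
[0.513 0.248 0.048]
[0.538 0.15  0.051]
[0.463 0.133 0.031]
[0.485 0.193 0.015]
```

```bash
cat >> h.py <<'E'
def plan(xyz,yaw=None):
    "tool-axis units to a target, turn first (tool z), then shift"
    s=env.observe(); r=R.from_euler('xyz',s["ee_rot"],degrees=True); z=r.as_matrix()[:,2]; t=0
    r2=r
    if yaw is not None:
        r2=R.from_euler('xyz',[180,0,yaw],degrees=True); t=(r.inv()*r2).as_rotvec(degrees=True)/8
    d=r2.inv().apply(np.array(xyz)-s["tool_pos"])/.05
    print('turn units',np.round(t,2),'shift units',d.round(2),'yaw now',s["ee_rot"].round(2),'t',round(s["time"],1))
E
python3 - <<'E'
from h import *
print(eyes.camera_model("wrist"))
plan([.41,-.197,.23],6.2)
E
```

```text
{'camera_matrix': array([[402.70826002,   0.        , 316.00258434],
       [  0.        , 402.70826002, 234.19870588],
       [  0.        ,   0.        ,   1.        ]]), 'T_tool_cam': array([[-4.03250691e-04,  9.46978283e-01,  3.21297322e-01,
         8.19330889e-02],
       [ 9.99999918e-01,  3.74558699e-04,  1.51111451e-04,
         8.43633167e-04],
       [ 2.27545551e-05,  3.21297357e-01, -9.46978357e-01,
        -1.43406187e-01],
       [ 0.00000000e+00,  0.00000000e+00,  0.00000000e+00,
         1.00000000e+00]])}
turn units [0.   0.   2.06] shift units [ 4.04 -7.66  0.03] yaw now [179.99   0.    22.68] t 0.9
```

Request:
move_arm --pt "0 0 0 0 0 0 1" --pt "0 0 0 0 0 0 1" --pt "0 0.4 -0.766 0 0 0 0.06" --pt "0 0.4 -0.766 0 0 0 0" --pt "0 0.4 -0.766 0 0 0 0" --pt "0 0.4 -0.766 0 0 0 0" --pt "0 0.4 -0.766 0 0 0 0" --pt "0 0.4 -0.766 0 0 0 0" --pt "0 0.4 -0.766 0 0 0 0" --pt "0 0.4 -0.766 0 0 0 0" --pt "0 0.4 -0.766 0 0 0 0" --pt "0 0.4 -0.766 0 0 0 0" --pt "0 0 0 0 0 0 0" --pt "0 0 0 0 0 0 0" --pt "0 0 0 0 0 0 0"

```text
time: 2.78
tool_pos: [0.4071, -0.1986, 0.2312]
ee_rot: [180.0, 0.0, 6.1]
wrist_force: [0.7, -0.6, -0.2]
gripper_width: 0.999
finger_force: 0.0
```

```bash
python3 - <<'E'
from h import *
p,d,P=cam("wrist"); save(p,'w1.png'); np.save('w1.npy',P)
x,y,z=np.moveaxis(P,-1,0)
for lo,hi,n in((.052,.07,2000),(.04,.07,300)):
    m=(z>lo)&(z<hi); k,l,st,c=cv2.connectedComponentsWithStats(m.astype(np.uint8))
    for i in range(1,k):
        if st[i,4]>n:
            q=P[l==i]; r=cv2.minAreaRect((q[:,:2]*1000).astype(np.float32)); print(st[i],np.round(r[0],1),np.round(r[1],1),round(r[2],1),np.median(q[:,2]).round(4))
c=np.array([.422,-.196]);
s=env.observe(); print(s["tool_pos"],s["ee_rot"])
print(eyes.search_frame("catch","wrist")[:2],eyes.search_frame("pocket","wrist")[:2])
E
```

```text
[  171     5   290   202 44376] [ 477.6 -192.2] [143.8 201.3] 6.2 0.0615
[  171     5   290   202 44376] [ 477.6 -192.2] [143.8 201.3] 6.2 0.0615
[288 169  13  39 435] [ 417.8 -180.3] [27.9  8.9] 6.5 0.0605
[333 169  13  39 435] [ 421.6 -217. ] [28.4  8.9] 6.3 0.0602
[ 0.40722006 -0.19850908  0.23125786] [1.79996104e+02 7.46206404e-03 6.06264075e+00]
[{'bbox': [168.7, 4.6, 463.6, 208.0], 'conf': 0.63}] [{'bbox': [170.9, 2.5, 461.3, 210.1], 'conf': 0.77}]
```

View pics/w1.png

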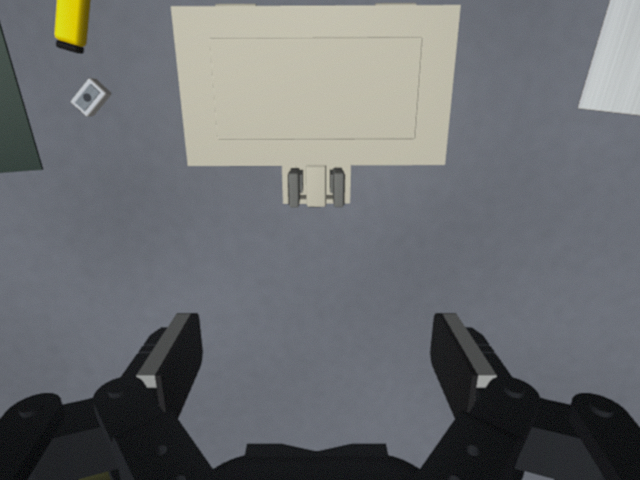

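The wrist view shows the grey tabs at (294,188) and (338,188), so the catch centre is at about (0.420, -0.199). I'll descend and pinch.

Request:
move_arm --pt "0 0.19 0.03 0.5 0 0 0" --pt "0 0 0 0.5 0 0 0" --pt "0 0 0 0.5 0 0 0" --pt "0 0 0 0.5 0 0 0" --pt "0 0 0 0.5 0 0 0" --pt "0 0 0 0.5 0 0 0" --pt "0 0 0 0.5 0 0 0" --pt "0 0 0 0.5 0 0 0" --pt "0 0 0 0 0 0 0" --pt "0.4 0 0 0 0 0 0" --pt "1 0 0 0 0 0 0" --pt "1 0 0 0 0 0 0" --pt "1 0 0 0 0 0 0" --pt "1 0 0 0 0 0 0" --pt "1 0 0 0 0 0 0" --pt "1 0 0 0 0 0 0" --pt "1 0 0 0 0 0 0" --squeeze 25

```text
time: 5.05
tool_pos: [0.418, -0.1975, 0.0327]
ee_rot: [180.0, -0.1, 6.2]
wrist_force: [-2.0, 2.8, 6.9]
gripper_width: 0.381
finger_force: 26.7
```

```bash
python3 - <<'E'
from h import *
p,d,P=cam("wrist"); save(p,'w2.png')
# arc waypoints: increments (case x, z) in units of 50mm for grasp point at hinge frame (-132,~20)
a0=np.arctan2(20,-132); r=np.hypot(20,132)
th=np.linspace(0,1.93,19); X=r*np.cos(a0-th);Z=r*np.sin(a0-th)
for i in range(18): print([1,round((X[i+1]-X[i])/50,2),0,round(-(Z[i+1]-Z[i])/50,2),0,0,0],end=', ')
E
```

```text
[1, np.float64(0.06), 0, np.float64(-0.28), 0, 0, 0], [1, np.float64(0.09), 0, np.float64(-0.27), 0, 0, 0], [1, np.float64(0.12), 0, np.float64(-0.26), 0, 0, 0], [1, np.float64(0.14), 0, np.float64(-0.25), 0, 0, 0], [1, np.float64(0.17), 0, np.float64(-0.23), 0, 0, 0], [1, np.float64(0.19), 0, np.float64(-0.21), 0, 0, 0], [1, np.float64(0.21), 0, np.float64(-0.19), 0, 0, 0], [1, np.float64(0.23), 0, np.float64(-0.17), 0, 0, 0], [1, np.float64(0.25), 0, np.float64(-0.14), 0, 0, 0], [1, np.float64(0.26), 0, np.float64(-0.11), 0, 0, 0], [1, np.float64(0.27), 0, np.float64(-0.08), 0, 0, 0], [1, np.float64(0.28), 0, np.float64(-0.05), 0, 0, 0], [1, np.float64(0.29), 0, np.float64(-0.02), 0, 0, 0], [1, np.float64(0.29), 0, np.float64(0.01), 0, 0, 0], [1, np.float64(0.28), 0, np.float64(0.04), 0, 0, 0], [1, np.float64(0.28), 0, np.float64(0.07), 0, 0, 0], [1, np.float64(0.27), 0, np.float64(0.1), 0, 0, 0], [1, np.float64(0.26), 0, np.float64(0.13), 0, 0, 0],
```

View pics/w2.png

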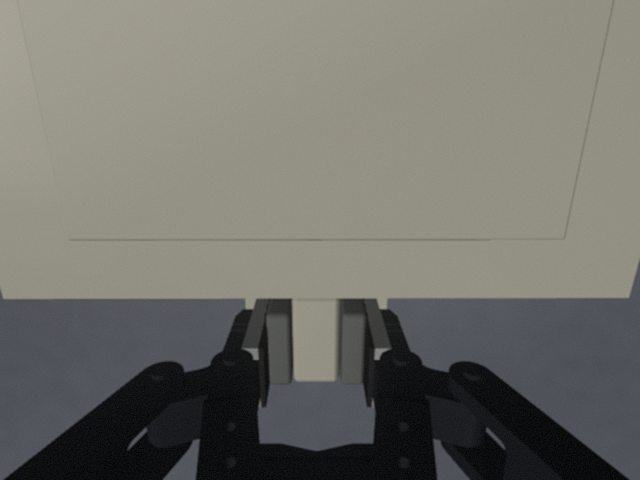

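Request:
move_arm --pt "1 0.0 0 -0.1 0 0 0" --pt "1 0.06 0 -0.28 0 0 0" --pt "1 0.09 0 -0.27 0 0 0" --pt "1 0.12 0 -0.26 0 0 0" --pt "1 0.14 0 -0.25 0 0 0" --pt "1 0.17 0 -0.23 0 0 0" --pt "1 0 0 0 0 0 0"

```text
time: 5.98
tool_pos: [0.4463, -0.1944, 0.1019]
ee_rot: [-180.0, 0.1, 6.2]
wrist_force: [-5.1, 2.6, 3.8]
gripper_width: 0.378
finger_force: 26.1
```

```bash
python3 - <<'E'
from h import *
p,d,P=cam("side"); save(cv2.resize(p[150:310,300:480],(675,600)),'s2.png'); print(env.observe()["gripper_width"])
E
```

```text
0.38003739946234383
```

View pics/s2.png

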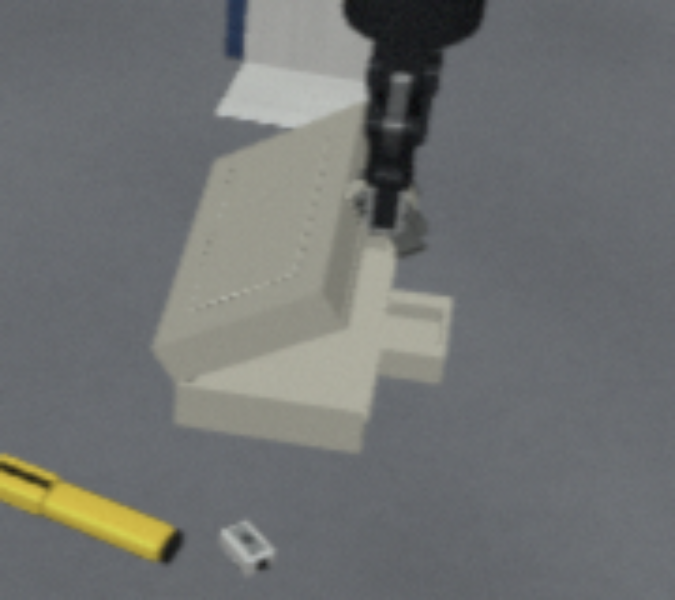

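The lid lifts freely, with the catch out of the pocket. I'll carry on with the arc.

Request:
move_arm --pt "1 0.15 0 -0.22 0 0 0" --pt "1 0.2 0 -0.2 0 0 0" --pt "1 0.22 0 -0.18 0 0 0" --pt "1 0.25 0 -0.15 0 0 0" --pt "1 0.26 0 -0.12 0 0 0" --pt "1 0.27 0 -0.1 0 0 0" --pt "1 0.28 0 -0.06 0 0 0" --pt "1 0.29 0 -0.02 0 0 0"

```text
time: 7.02
tool_pos: [0.5431, -0.1838, 0.1544]
ee_rot: [180.0, -0.1, 6.2]
wrist_force: [-2.8, 3.2, 1.6]
gripper_width: 0.38
finger_force: 25.9
```

Request:
move_arm --pt "1 0.29 0 0.01 0 0 0" --pt "1 0.28 0 0.04 0 0 0" --pt "1 0.28 0 0.07 0 0 0" --pt "1 0.27 0 0.1 0 0 0" --pt "1 0.26 0 0.13 0 0 0" --pt "1 0 0 0 0 0 0"

```text
time: 7.78
tool_pos: [0.6146, -0.1759, 0.1375]
ee_rot: [180.0, -0.4, 6.3]
wrist_force: [2.7, 2.8, 4.6]
gripper_width: 0.373
finger_force: 26.9
```

```bash
python3 - <<'E'
from h import *
p,d,P=cam("side"); save(cv2.resize(p[130:310,280:480],(667,600)),'s3.png'); print(env.observe()["gripper_width"])
E
```

```text
0.37624294842280115
```

View pics/s3.png

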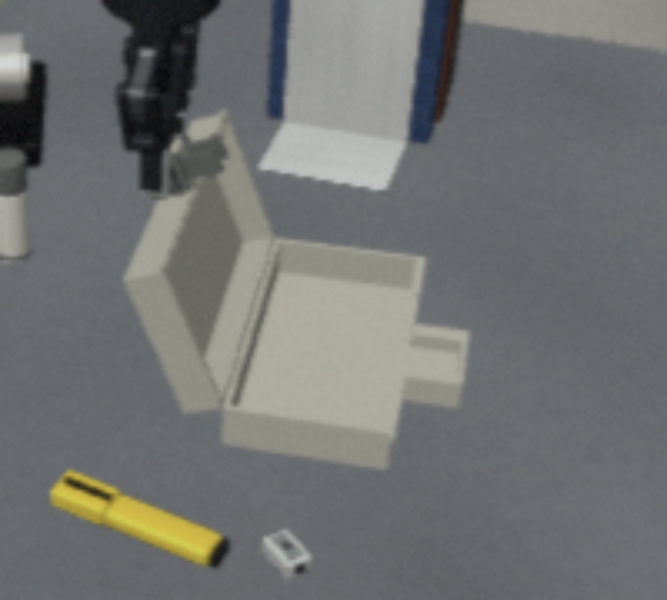

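Lid is open past vertical. I'll nudge it to the stop, release, and go up.

Request:
move_arm --pt "1 0.1 0 0.03 0 0 0" --pt "1 0 0 0 0 0 0" --pt "1 0 0 0 0 0 0" --pt "0 0 0 0 0 0 0" --pt "0 0 0 0 0 0 0" --pt "0 0 0 0 0 0 0" --pt "0 0 0 0 0 0 0" --pt "0 0 0 -0.5 0 0 0" --pt "0 0 0 -0.6 0 0 0" --pt "0 0 0 -0.6 0 0 0" --pt "0 0 0 -0.6 0 0 0" --pt "0 0 0 0 0 0 0"

```text
time: 9.32
tool_pos: [0.6167, -0.1766, 0.2523]
ee_rot: [179.9, -0.3, 6.2]
wrist_force: [-0.3, -0.7, 0.3]
gripper_width: 0.998
finger_force: 0.0
```

```bash
python3 - <<'E'
from h import *
p,d,P=cam("side"); 
# lid angle from inner-face points: case frame
c=np.array([.4943,-.1906]);a=np.radians(6.2)
def cf(P): 
    q=P[...,:2]-c; return np.stack([q@[np.cos(a),np.sin(a)],q@[-np.sin(a),np.cos(a)],P[...,2]],-1)
C=cf(P); m=(C[...,0]>.05)&(C[...,0]<.2)&(abs(C[...,1])<.085)&(C[...,2]>.06)&(C[...,2]<.12)
q=C[m]; f=np.polyfit(q[:,2],q[:,0],1); print(m.sum(),'lid angle ~',np.pi/2+np.arctan(f[0]), np.std(q[:,0]-np.polyval(f,q[:,2])))
plan([.45,.20,.25],6.2)
E
```

```text
321 lid angle ~ 1.9496575045351088 0.0006999810984305013
turn units [ 0.01 -0.01 -0.  ] shift units [-2.48 -7.84  0.  ] yaw now [ 1.7993e+02 -1.1000e-01  6.1900e+00] t 9.4
```

Request:
move_arm --pt "0.5 -0.2 -0.78 0 0 0 0" --pt "0.5 -0.25 -0.78 0 0 0 0" --pt "0.5 -0.25 -0.78 0 0 0 0" --pt "0.5 -0.25 -0.78 0 0 0 0" --pt "0.5 -0.25 -0.78 0 0 0 0" --pt "0.5 -0.25 -0.78 0 0 0 0" --pt "0.5 -0.25 -0.78 0 0 0 0" --pt "0.5 -0.25 -0.78 0 0 0 0" --pt "0.5 -0.25 -0.78 0 0 0 0" --pt "0.5 -0.25 -0.78 0 0 0 0" --pt "0.5 0 0 0 0 0 0" --pt "0.5 0 0 0 0 0 0"

```text
time: 10.88
tool_pos: [0.4512, 0.1971, 0.2483]
ee_rot: [179.9, 0.1, 6.2]
wrist_force: [-0.5, -0.4, -0.0]
gripper_width: 0.497
finger_force: 0.0
```

```bash
cat >> h.py <<'E'
def wood(cn="wrist",lo=.017):
    p,d,P=cam(cn); z=P[...,2]; hsv=cv2.cvtColor(p,cv2.COLOR_RGB2HSV).astype(int)
    m=(z>lo)&(z<.08)&(hsv[...,0]>8)&(hsv[...,0]<24)&(hsv[...,1]>60)&(hsv[...,2]>60)
    k,l,st,c=cv2.connectedComponentsWithStats(m.astype(np.uint8))
    for i in range(1,k):
        if st[i,4]<(100 if cn=="wrist" else 15): continue
        q=P[l==i]; q=q[q[:,2]>np.percentile(q[:,2],90)-.006]
        r=cv2.minAreaRect((q[:,:2]*1000).astype(np.float32)); print(st[i].tolist(),np.round(r[0],1),np.round(r[1],1),round(r[2],1),'z',np.median(q[:,2]).round(4))
    return p
E
python3 - <<'E'
from h import *
p=wood(); save(p,'w3.png'); s=env.observe(); print(s["tool_pos"],s["time"])
E
```

```text
[362, 80, 43, 40, 1179] [537.2 149.8] [25.1 25.1] 79.2 z 0.0528
[244, 100, 38, 36, 1144] [512.  247.5] [25.  25.1] 9.6 z 0.0527
[106, 131, 37, 31, 865] [473.4 372.2] [24.1 25.7] 13.3 z 0.0258
[370, 169, 34, 34, 801] [462.4 131.1] [25.6 25. ] 23.4 z 0.0277
[0.45153085 0.19668548 0.24840065] 10.925
```

View pics/w3.png

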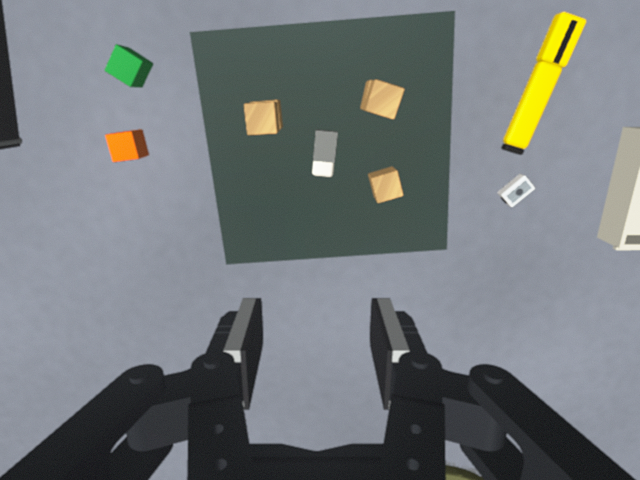

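Wooden cubes at (382,98) [stack], (262,118) [stack] and (386,186) [single] are plain wood and match. Orange at (126,146) and green at (128,66) are look-alikes, so I'm leaving them. I'll turn the hand 90° so the wrist camera clears the lid, and line the cubes up in a row along the case.

```bash
python3 - <<'E'
from h import *
print(env.observe()["q"].round(0))
plan([.4624,.131,.12],113.4);plan([.4624,.131,.12],-66.6)
E
```

```text
[  16.    0.  -42.  102.    0.   78. -110.]
turn units [-0.000e+00  1.000e-02 -1.341e+01] shift units [-1.29 -0.32  2.57] yaw now [1.7995e+02 7.0000e-02 6.0900e+00] t 10.9
turn units [0.01 0.   9.09] shift units [1.29 0.32 2.57] yaw now [1.7995e+02 7.0000e-02 6.0900e+00] t 10.9
```

Request:
move_arm --pt "0.5 0 0 0 0 0 1" --pt "0.5 0 0 0.2 0 0 1" --pt "0.5 0 0 0.2 0 0 1" --pt "0.5 0 0 0.2 0 0 1" --pt "0.5 0 0 0.2 0 0 1" --pt "0.5 0 0 0.2 0 0 1" --pt "0.5 0 0 0.2 0 0 1" --pt "0.5 0 0 0.2 0 0 1" --pt "0.5 0 0 0.2 0 0 1" --pt "0.5 0.43 0.1 0.3 0 0 0.09" --pt "0.5 0.43 0.11 0.3 0 0 0" --pt "0.5 0.43 0.11 0.3 0 0 0" --pt "0.5 0 0 0 0 0 0" --pt "0.5 0 0 0 0 0 0" --squeeze 25

```text
time: 12.68
tool_pos: [0.4769, 0.1254, 0.1703]
ee_rot: [-176.6, 0.9, -46.7]
wrist_force: [-0.4, -0.6, -0.0]
gripper_width: 0.502
finger_force: 0.0
```

```bash
python3 - <<'E'
from h import *
plan([.4624,.131,.006],-66.6); print(env.observe()["q"].round(0))
E
```

```text
turn units [-0.4   0.19  2.48] shift units [-0.22  0.22  3.29] yaw now [-176.61    0.92  -46.71] t 12.7
[  45.    3.  -62.  110.    0.   66. -154.]
```

Request:
move_arm --pt "0.5 0 0 0 -0.2 0.1 -1" --pt "0.5 0 0 0 -0.2 0.1 -1" --pt "0.5 0 0 0 0 0 -1" --pt "0.5 0 0 0 0 0 -1" --pt "0.5 0 0 0 0 0 -1" --pt "0.5 0 0 0 0 0 -1" --pt "0.5 0 0 0 0 0 -1" --pt "0.5 0 0 0 0 0 -1" --pt "0.5 0 0 0 0 0 -1" --pt "0.5 0 0 0 0 0 -1" --pt "0.5 0 0 0 0 0 -1" --pt "0.5 0 0 0 0 0 -1" --pt "0.5 0 0 0 0 0 -1" --pt "0.5 0 0 0 0 0 -1" --pt "0.5 0 0 0 0 0 -1" --pt "0.5 0 0 0 0 0 -1" --pt "0.5 0 0 0 0 0 -1" --pt "0.5 0 0 0 0 0 -1" --pt "0.5 0 0 0 0 0 0"

```text
time: 15.05
tool_pos: [0.477, 0.126, 0.1706]
ee_rot: [178.9, 0.7, 97.2]
wrist_force: [0.7, 0.6, 0.1]
gripper_width: 0.499
finger_force: 0.0
```

```bash
python3 - <<'E'
from h import *
plan([.4624,.131,.006],113.4); print(env.observe()["q"].round(0))
E
```

```text
turn units [ 0.12  0.11 -2.02] shift units [ 0.21 -0.23  3.29] yaw now [178.93   0.71  97.24] t 15.1
[ 54.  10. -77. 108.  11.  69. -19.]
```

Request:
move_arm --pt "0.5 0 0 0 0.12 0.11 -1" --pt "0.5 0 0 0 0 0 -1" --pt "0.5 0.21 -0.23 0.4 0 0 0" --pt "0.5 0 0 0.4 0 0 0" --pt "0.5 0 0 0.4 0 0 0" --pt "0.5 0 0 0.4 0 0 0" --pt "0.5 0 0 0 0 0 0" --pt "0.5 0 0 0 0 0 0"

```text
time: 16.05
tool_pos: [0.4627, 0.1309, 0.0908]
ee_rot: [179.9, -0.1, 113.2]
wrist_force: [1.0, 1.7, -0.3]
gripper_width: 0.503
finger_force: 0.0
```

```bash
python3 - <<'E'
from h import *
plan([.4624,.131,.006],113.4); print(env.observe()["q"].round(0))
E
```

```text
turn units [ 0.01 -0.02 -0.02] shift units [ 0.  -0.   1.7] yaw now [ 1.7990e+02 -1.2000e-01  1.1323e+02] t 16.1
[ 47.  17. -72. 114.  18.  61. -10.]
```

Request:
move_arm --pt "0.5 0 0 0.5 0 0 0" --pt "0.5 0 0 0.5 0 0 0" --pt "0.5 0 0 0.4 0 0 0" --pt "0.5 0 0 0.3 0 0 0" --pt "0.5 0 0 0 0 0 0" --pt "1 0 0 0 0 0 0" --pt "1 0 0 0 0 0 0" --pt "1 0 0 0 0 0 0" --pt "1 0 0 0 0 0 0" --pt "1 0 0 0 0 0 0" --pt "1 0 0 -0.4 0 0 0" --pt "1 0 0 -0.6 0 0 0" --pt "1 0 0 -0.6 0 0 0" --pt "1 0 0 -0.6 0 0 0" --pt "1 0 0 0 0 0 0" --pt "1 0 0 0 0 0 0"

```text
time: 18.05
tool_pos: [0.4618, 0.1297, 0.1143]
ee_rot: [-180.0, -0.1, 113.2]
wrist_force: [0.2, 0.4, -0.2]
gripper_width: 0.285
finger_force: 25.4
```

```bash
cat >> h.py <<'E'
def slot(x,y,z):
    a=np.radians(6.2); return [.4943+x*np.cos(a)-y*np.sin(a), -.1906+x*np.sin(a)+y*np.cos(a), z]
E
python3 - <<'E'
from h import *
for i in(-.076,-.038,0,.038,.076): print(np.round(slot(0,i,.018),4))
plan(slot(0,-.076,.12),96.2); print(env.observe()["q"].round(0))
E
```

```text
[ 0.5025 -0.2662  0.018 ]
[ 0.4984 -0.2284  0.018 ]
[ 0.4943 -0.1906  0.018 ]
[ 0.4902 -0.1528  0.018 ]
[ 0.4861 -0.115   0.018 ]
turn units [-0.01 -0.01  2.13] shift units [-7.96 -0.05 -0.11] yaw now [-1.7997e+02 -1.1000e-01  1.1324e+02] t 18.1
[ 50.  14. -74. 113.  15.  64.  -8.]
```

Request:
move_arm --pt "1 0 0 0 0 0 1" --pt "1 0 0 0 0 0 1" --pt "1 -0.8 0 -0.03 0 0 0.13" --pt "1 -0.8 0 0 0 0 0" --pt "1 -0.8 0 0 0 0 0" --pt "1 -0.8 0 0 0 0 0" --pt "1 -0.8 0 0 0 0 0" --pt "1 -0.8 0 0 0 0 0" --pt "1 -0.8 0 0 0 0 0" --pt "1 -0.8 0 0 0 0 0" --pt "1 -0.8 0 0 0 0 0" --pt "1 -0.76 -0.05 0 0 0 0" --pt "1 0 0 0 0 0 0" --pt "1 0 0 0 0 0 0"

```text
time: 19.8
tool_pos: [0.5031, -0.2642, 0.1141]
ee_rot: [-179.9, -0.3, 96.3]
wrist_force: [-0.7, 0.7, 0.5]
gripper_width: 0.288
finger_force: 25.3
```

```bash
python3 - <<'E'
from h import *
plan(slot(0,-.076,.018),96.2); print(env.observe()["q"].round(0))
E
```

```text
turn units [-0.01 -0.04  0.01] shift units [-0.04 -0.02  1.92] yaw now [-179.91   -0.28   96.27] t 19.8
[ 72.  23. -57. 101.  21.  67.  15.]
```

Request:
move_arm --pt "1 -0.04 0 0.5 0 0 0" --pt "1 0 0 0.5 0 0 0" --pt "1 0 0 0.5 0 0 0" --pt "1 0 0 0.4 0 0 0" --pt "1 0 0 0 0 0 0" --pt "0.55 0 0 0 0 0 0" --pt "0.55 0 0 0 0 0 0" --pt "0.55 0 0 0 0 0 0" --pt "0.55 0 0 -0.5 0 0 0" --pt "0.55 0 0 -0.8 0 0 0" --pt "0.55 0 0 -0.8 0 0 0" --pt "0.55 0 0 0 0 0 0"

```text
time: 21.3
tool_pos: [0.5062, -0.2685, 0.1292]
ee_rot: [179.7, 0.1, 96.2]
wrist_force: [0.0, 0.4, 0.4]
gripper_width: 0.451
finger_force: 0.0
```

```bash
python3 - <<'E'
from h import *
wood("top",.008)
plan([.5372,.1498,.12],79.2)
E
```

```text
[218, 265, 14, 13, 142] [538.2 152.3] [24.4 24.2] 83.4 z 0.0522
[179, 275, 15, 14, 156] [513.7 248.7] [24.6 25.2] 14.2 z 0.0527
[385, 281, 10, 11, 100] [ 504.7 -262.9] [20.9 23.2] 88.3 z 0.0288
[131, 292, 12, 12, 117] [474.5 374.4] [25.1 24.7] 15.3 z 0.026
turn units [ 0.01 -0.    2.13] shift units [ 8.33 -0.93  0.14] yaw now [1.7989e+02 1.0000e-02 9.6200e+01] t 21.4
```

Request:
move_arm --pt "0.5 0 0 0 0 0 1" --pt "0.5 0 0 0 0 0 1" --pt "0.5 0.8 0 0 0 0 0.13" --pt "0.5 0.8 0 0 0 0 0" --pt "0.5 0.8 0 0 0 0 0" --pt "0.5 0.8 0 0 0 0 0" --pt "0.5 0.8 -0.13 0 0 0 0" --pt "0.5 0.8 -0.2 0 0 0 0" --pt "0.5 0.8 -0.2 0 0 0 0" --pt "0.5 0.8 -0.2 0 0 0 0" --pt "0.5 0.8 -0.2 0 0 0 0" --pt "0.5 0.8 0 0 0 0 0" --pt "0.5 0.33 0 0 0 0 0" --pt "0.5 0 0 0 0 0 0" --pt "0.5 0 0 0 0 0 0"

```text
time: 23.22
tool_pos: [0.5352, 0.1491, 0.1256]
ee_rot: [-179.9, -0.1, 79.1]
wrist_force: [0.4, 0.5, 0.2]
gripper_width: 0.494
finger_force: 0.0
```

```bash
python3 - <<'E'
from h import *
plan([.5372,.1498,.031],79.2); print(env.observe()["q"].round(0))
E
```

```text
turn units [-0.02 -0.01 -0.01] shift units [0.02 0.04 1.89] yaw now [-1.7987e+02 -6.0000e-02  7.9130e+01] t 23.2
[ 33.  22. -61. 103.  21.  68. -45.]
```

Request:
move_arm --pt "0.5 0.02 0.04 0.5 0 0 0" --pt "0.5 0 0 0.5 0 0 0" --pt "0.5 0 0 0.5 0 0 0" --pt "0.5 0 0 0.4 0 0 0" --pt "0.5 0 0 0 0 0 0" --pt "0.5 0 0 0 0 0 0" --pt "1 0 0 0 0 0 0" --pt "1 0 0 0 0 0 0" --pt "1 0 0 0 0 0 0" --pt "1 0 0 0 0 0 0" --pt "1 0 0 0 0 0 0" --pt "1 0 0 -0.4 0 0 0" --pt "1 0 0 -0.7 0 0 0" --pt "1 0 0 -0.7 0 0 0" --pt "1 0 0 0 0 0 0" --pt "1 0 0 0 0 0 0"

```text
time: 25.22
tool_pos: [0.5375, 0.1507, 0.1215]
ee_rot: [-180.0, -0.1, 79.2]
wrist_force: [-0.5, -0.3, 0.2]
gripper_width: 0.287
finger_force: 24.9
```

```bash
python3 - <<'E'
from h import *
wood("side",.008)
plan(slot(0,-.038,.12),96.2)
E
```

```text
[377, 207, 11, 14, 128] [ 502.4 -265.4] [24.1 32. ] 2.5 z 0.0286
[298, 328, 18, 21, 263] [538.9 151.9] [26.9 26. ] 85.9 z 0.0269
[290, 368, 18, 30, 467] [512.5 249.8] [24.8 26.9] 9.2 z 0.0521
[282, 458, 20, 22, 390] [473.6 374.8] [25.2 26.3] 13.0 z 0.0252
turn units [-0.01 -0.01 -2.13] shift units [-7.45 -1.59  0.02] yaw now [-1.7989e+02 -9.0000e-02  7.9180e+01] t 25.3
```

Request:
move_arm --pt "1 0 0 0 0 0 -1" --pt "1 0 0 0 0 0 -1" --pt "1 -0.75 -0.4 0 0 0 -0.13" --pt "1 -0.75 -0.4 0 0 0 0" --pt "1 -0.75 -0.4 0 0 0 0" --pt "1 -0.75 -0.39 0 0 0 0" --pt "1 -0.75 0 0 0 0 0" --pt "1 -0.75 0 0 0 0 0" --pt "1 -0.75 0 0 0 0 0" --pt "1 -0.75 0 0 0 0 0" --pt "1 -0.75 0 0 0 0 0" --pt "1 -0.7 0 0 0 0 0" --pt "1 0 0 0 0 0 0" --pt "1 0 0 0 0 0 0"

```text
time: 27.02
tool_pos: [0.4979, -0.2265, 0.1197]
ee_rot: [-179.9, -0.3, 96.3]
wrist_force: [0.1, 0.6, 0.0]
gripper_width: 0.288
finger_force: 24.9
```

```bash
python3 - <<'E'
from h import *
plan(slot(0,-.038,.018),96.2)
E
```

```text
turn units [-0.01 -0.03  0.01] shift units [-0.04  0.01  2.03] yaw now [-179.93   -0.26   96.26] t 27.0
```

Request:
move_arm --pt "1 -0.02 0 0.5 0 0 0" --pt "1 0 0 0.5 0 0 0" --pt "1 0 0 0.5 0 0 0" --pt "1 0 0 0.5 0 0 0" --pt "1 0 0 0 0 0 0" --pt "0.55 0 0 0 0 0 0" --pt "0.55 0 0 0 0 0 0" --pt "0.55 0 0 0 0 0 0" --pt "0.55 0 0 -0.5 0 0 0" --pt "0.55 0 0 -0.8 0 0 0" --pt "0.55 0 0 -0.8 0 0 0" --pt "0.55 0 0 0 0 0 0"

```text
time: 28.52
tool_pos: [0.5009, -0.2294, 0.1291]
ee_rot: [179.7, 0.1, 96.2]
wrist_force: [0.5, 0.6, 0.2]
gripper_width: 0.449
finger_force: 0.0
```

```bash
python3 - <<'E'
from h import *
wood("side",.008)
plan([.5375,.1507,.12],79.2)
E
```

```text
[375, 207, 14, 23, 234] [ 499.6 -243.8] [24.7 66.6] 7.8 z 0.0283
[298, 328, 18, 21, 267] [539.1 152.6] [26.2 26.1] 86.0 z 0.027
[290, 377, 18, 21, 317] [513.4 249.8] [25.3 27.8] 12.7 z 0.0271
[278, 426, 21, 25, 370] [496.3 333.9] [26.1 24.4] 89.7 z 0.0252
[282, 458, 20, 22, 387] [473.5 374.5] [24.8 25.8] 13.8 z 0.0253
turn units [ 0.01 -0.    2.13] shift units [ 7.61 -0.68  0.14] yaw now [1.7989e+02 1.0000e-02 9.6200e+01] t 28.6
```

The cube from the top of stack B was knocked to about (0.496, 0.334), off the mat and near the orange one. First I'll pick the lower A cube.

Request:
move_arm --pt "0.5 0 0 0 0 0 1" --pt "0.5 0 0 0 0 0 1" --pt "0.5 0.76 0 0 0 0 0.13" --pt "0.5 0.76 0 0 0 0 0" --pt "0.5 0.76 0 0 0 0 0" --pt "0.5 0.76 0 0 0 0 0" --pt "0.5 0.76 -0.13 0 0 0 0" --pt "0.5 0.76 -0.15 0 0 0 0" --pt "0.5 0.76 -0.2 0 0 0 0" --pt "0.5 0.76 -0.2 0 0 0 0" --pt "0.5 0.76 0 0 0 0 0" --pt "0.5 0.77 0 0 0 0 0" --pt "0.5 0 0 0 0 0 0" --pt "0.5 0 0 0 0 0 0"

```text
time: 30.32
tool_pos: [0.5352, 0.1509, 0.1254]
ee_rot: [-179.9, -0.1, 79.2]
wrist_force: [0.4, -0.5, -0.2]
gripper_width: 0.502
finger_force: 0.0
```

```bash
python3 - <<'E'
from h import *
plan([.5375,.1507,.006],79.2)
p=wood(); save(cv2.resize(p[0:240,180:500],(800,600)),'w4.png')
E
```

```text
turn units [-0.02 -0.01 -0.  ] shift units [0.   0.05 2.39] yaw now [-1.7985e+02 -6.0000e-02  7.9200e+01] t 30.3
[219, 51, 58, 60, 2183] [513.4 247.2] [25.3 25. ] 10.7 z 0.0277
[302, 210, 42, 44, 1612] [538.9 150.1] [25.8 24.9] 84.9 z 0.0278
```

View pics/w4.png

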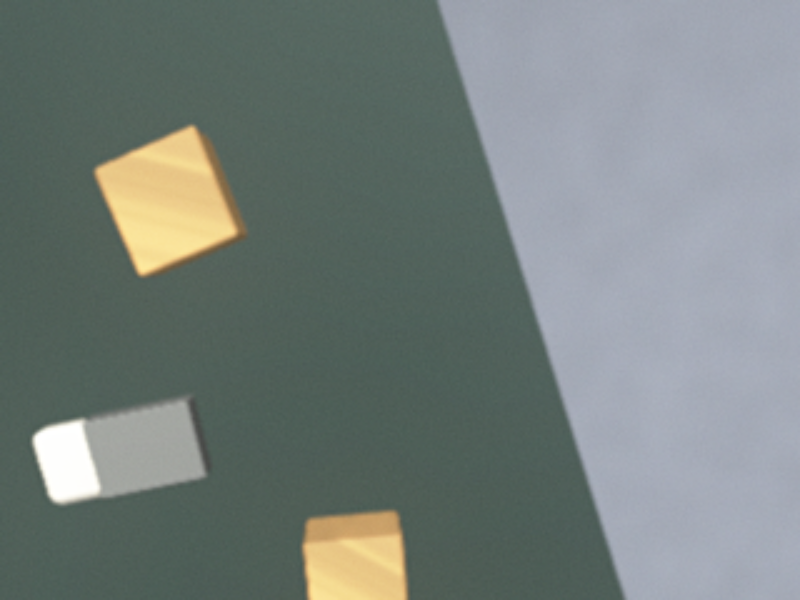

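The lower A cube is at the crop bottom (355,555), the lower B cube at (170,200), both plain wood. I'll grasp A.

Request:
move_arm --pt "0.5 0 0.07 0.6 0 0 -0.5" --pt "0.5 0 0 0.6 0 0 0" --pt "0.5 0 0 0.6 0 0 0" --pt "0.5 0 0 0.4 0 0 0" --pt "0.5 0 0 0.17 0 0 0" --pt "0.5 0 0 0 0 0 0" --pt "1 0 0 0 0 0 0" --pt "1 0 0 0 0 0 0" --pt "1 0 0 0 0 0 0" --pt "1 0 0 0 0 0 0" --pt "1 0 0 0 0 0 0" --pt "1 0 0 -0.5 0 0 0" --pt "1 0 0 -0.8 0 0 0" --pt "1 0 0 -0.9 0 0 0" --pt "1 0 0 0 0 0 0" --pt "1 0 0 0 0 0 0"

```text
time: 32.38
tool_pos: [0.5389, 0.1505, 0.1173]
ee_rot: [-179.9, -0.1, 83.2]
wrist_force: [0.2, -1.1, -0.8]
gripper_width: 0.288
finger_force: 24.8
```

```bash
python3 - <<'E'
from h import *
plan(slot(0,0,.12),96.2)
E
```

```text
turn units [-0.01 -0.01 -1.63] shift units [-6.68 -1.62 -0.05] yaw now [-1.7992e+02 -8.0000e-02  8.3170e+01] t 32.4
```

Request:
move_arm --pt "1 0 0 0 0 0 -1" --pt "1 0 0 0 0 0 -0.63" --pt "1 -0.74 -0.4 0 0 0 0" --pt "1 -0.74 -0.4 0 0 0 0" --pt "1 -0.74 -0.4 0 0 0 0" --pt "1 -0.74 -0.42 0 0 0 0" --pt "1 -0.74 0 0 0 0 0" --pt "1 -0.74 0 0 0 0 0" --pt "1 -0.75 0 0 0 0 0" --pt "1 -0.75 0 0 0 0 0" --pt "1 -0.76 0 0 0 0 0" --pt "1 0 0 0 0 0 0" --pt "1 0 0 0.5 0 0 0" --pt "1 0 0 0.5 0 0 0" --pt "1 0 0 0 0 0 0"

```text
time: 34.25
tool_pos: [0.4928, -0.1888, 0.0647]
ee_rot: [-179.7, -0.4, 96.3]
wrist_force: [0.3, -0.0, -0.3]
gripper_width: 0.291
finger_force: 24.8
```

```bash
python3 - <<'E'
from h import *
plan(slot(0,0,.018),96.2)
E
```

```text
turn units [-0.03 -0.04  0.02] shift units [-0.04  0.03  0.93] yaw now [-179.73   -0.35   96.32] t 34.2
```

Request:
move_arm --pt "1 -0.03 0.03 0.5 0 0 0" --pt "1 0 0 0.4 0 0 0" --pt "1 0 0 0 0 0 0" --pt "0.55 0 0 0 0 0 0" --pt "0.55 0 0 0 0 0 0" --pt "0.55 0 0 0 0 0 0" --pt "0.55 0 0 -0.5 0 0 0" --pt "0.55 0 0 -0.8 0 0 0" --pt "0.55 0 0 -0.8 0 0 0" --pt "0.55 0 0 0 0 0 0"

```text
time: 35.5
tool_pos: [0.499, -0.1928, 0.1303]
ee_rot: [179.7, 0.1, 96.2]
wrist_force: [-0.4, -0.7, -1.2]
gripper_width: 0.453
finger_force: 0.0
```

```bash
python3 - <<'E'
from h import *
wood("side",.008)
plan([.5134,.2472,.12],100.7)
E
```

```text
[372, 207, 17, 32, 342] [ 497.9 -229. ] [ 25.5 105.6] 5.0 z 0.0283
[290, 377, 18, 21, 312] [513.4 249.6] [24.9 26.1] 11.1 z 0.0269
[278, 426, 21, 25, 372] [496.5 334.2] [25.8 24.6] 87.3 z 0.0251
[282, 458, 20, 22, 386] [473.4 374.8] [24.5 26. ] 13.2 z 0.0252
turn units [ 0.01  0.   -0.56] shift units [8.59 1.95 0.17] yaw now [179.9  -0.   96.2] t 35.5
```

Request:
move_arm --pt "0.5 0 0 0 0 0 -0.56" --pt "0.5 0.8 0.1 0 0 0 0" --pt "0.5 0.8 0.1 0 0 0 0" --pt "0.5 0.8 0.15 0 0 0 0" --pt "0.5 0.8 0.2 0 0 0 0" --pt "0.5 0.8 0.2 0 0 0 0" --pt "0.5 0.8 0.2 0 0 0 0" --pt "0.5 0.8 0.2 0 0 0 0" --pt "0.5 0.8 0.2 0 0 0 0" --pt "0.5 0.8 0.2 0 0 0 0" --pt "0.5 0.8 0.2 0 0 0 0" --pt "0.5 0.6 0.2 0.15 0 0 0" --pt "0.5 0 0 0 0 0 0" --pt "0.5 0 0 0 0 0 0"

```text
time: 37.3
tool_pos: [0.5121, 0.2475, 0.1196]
ee_rot: [-179.9, -0.1, 100.7]
wrist_force: [1.0, -0.3, 0.3]
gripper_width: 0.498
finger_force: 0.0
```

```bash
python3 - <<'E'
from h import *
plan([.5134,.2472,.006],100.7); print(env.observe()["q"].round(0))
p=wood(); save(cv2.resize(p[0:240,180:500],(800,600)),'w5.png')
E
```

```text
turn units [-0.01 -0.01  0.  ] shift units [-0.01  0.02  2.27] yaw now [-1.7988e+02 -9.0000e-02  1.0070e+02] t 37.3
[ 25.  27. -66. 101.  26.  69. -38.]
[266, 0, 47, 30, 1325] [474.4 366.4] [24.4 12.9] 11.4 z 0.0258
[293, 62, 51, 55, 2061] [496.3 332.2] [24.7 24.5] 89.1 z 0.0258
[300, 214, 40, 43, 1638] [513.4 247.5] [24.7 25.2] 11.1 z 0.0278
```

View pics/w5.png

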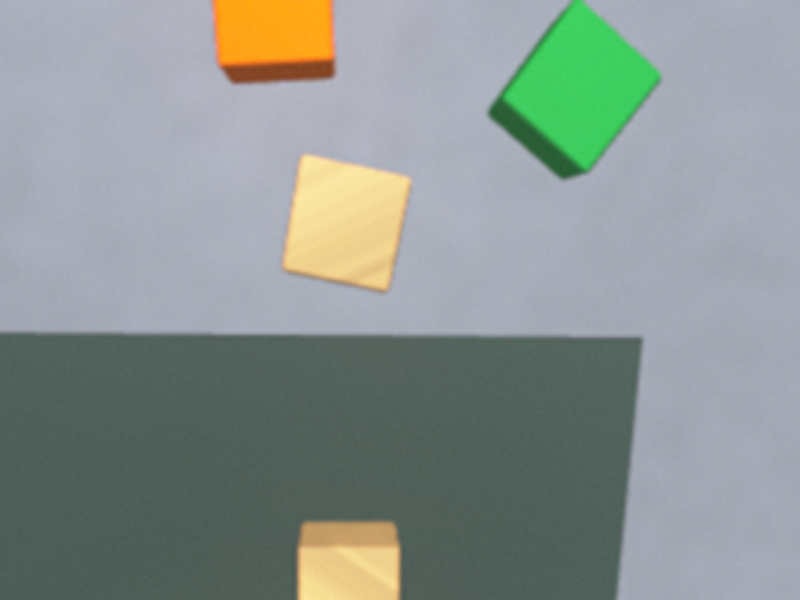

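The crop shows the knocked plain wooden cube at (347,222). Orange at (275,35) and green at (580,90) are look-alikes. Below is the lower B cube at (350,570), which I'll grasp.

Request:
move_arm --pt "0.5 0 0.02 0.6 0 0 0" --pt "0.5 0 0 0.6 0 0 0" --pt "0.5 0 0 0.6 0 0 0" --pt "0.5 0 0 0.4 0 0 0" --pt "0.5 0 0 0.05 0 0 0" --pt "0.5 0 0 0 0 0 0" --pt "1 0 0 0 0 0 0" --pt "1 0 0 0 0 0 0" --pt "1 0 0 0 0 0 0" --pt "1 0 0 0 0 0 0" --pt "1 0 0 0 0 0 0" --pt "1 0 0 -0.5 0 0 0" --pt "1 0 0 -0.8 0 0 0" --pt "1 0 0 -0.9 0 0 0" --pt "1 0 0 0 0 0 0" --pt "1 0 0 0 0 0 0"

```text
time: 39.35
tool_pos: [0.5134, 0.2481, 0.1177]
ee_rot: [-180.0, -0.1, 100.7]
wrist_force: [-0.1, 0.4, -1.0]
gripper_width: 0.286
finger_force: 24.6
```

```bash
python3 - <<'E'
from h import *
plan(slot(0,.038,.12),96.2)
E
```

```text
turn units [-0.   -0.01  0.56] shift units [-7.92 -1.33 -0.05] yaw now [-1.7997e+02 -9.0000e-02  1.0069e+02] t 39.4
```

Request:
move_arm --pt "1 0 0 0 0 0 0.56" --pt "1 -0.79 -0.3 0 0 0 0" --pt "1 -0.79 -0.3 0 0 0 0" --pt "1 -0.79 -0.3 0 0 0 0" --pt "1 -0.79 -0.43 0 0 0 0" --pt "1 -0.79 0 0 0 0 0" --pt "1 -0.79 0 0 0 0 0" --pt "1 -0.79 0 0 0 0 0" --pt "1 -0.79 0 0 0 0 0" --pt "1 -0.79 0 0 0 0 0" --pt "1 -0.81 0 0 0 0 0" --pt "1 0 0 0 0 0 0" --pt "1 0 0 0.5 0 0 0" --pt "1 0 0 0.5 0 0 0" --pt "1 0 0 0 0 0 0"

```text
time: 41.22
tool_pos: [0.4882, -0.1503, 0.0649]
ee_rot: [-179.7, -0.3, 96.3]
wrist_force: [0.5, 0.3, 0.6]
gripper_width: 0.288
finger_force: 24.7
```

```bash
python3 - <<'E'
from h import *
plan(slot(0,.038,.018),96.2)
E
```

```text
turn units [-0.03 -0.04  0.02] shift units [-0.06  0.03  0.94] yaw now [-179.73   -0.34   96.33] t 41.2
```

Request:
move_arm --pt "1 -0.03 0.03 0.5 0 0 0" --pt "1 0 0 0.4 0 0 0" --pt "1 0 0 0 0 0 0" --pt "0.55 0 0 0 0 0 0" --pt "0.55 0 0 0 0 0 0" --pt "0.55 0 0 0 0 0 0" --pt "0.55 0 0 -0.5 0 0 0" --pt "0.55 0 0 -0.8 0 0 0" --pt "0.55 0 0 -0.8 0 0 0" --pt "0.55 0 0 0 0 0 0"

```text
time: 42.48
tool_pos: [0.4944, -0.1542, 0.1303]
ee_rot: [179.7, 0.1, 96.2]
wrist_force: [0.3, -0.5, -0.8]
gripper_width: 0.448
finger_force: 0.0
```

```bash
python3 - <<'E'
from h import *
wood("side",.008)
plan([.4963,.3322,.12],89.1)
E
```

```text
[370, 207, 19, 43, 461] [ 496.1 -209.6] [ 25.9 145.4] 5.8 z 0.0283
[278, 426, 21, 25, 366] [496.4 334.1] [24.  26.2] 1.2 z 0.0252
[281, 458, 21, 22, 385] [473.7 374.8] [25.5 25.7] 13.9 z 0.0254
turn units [ 0.01 -0.    0.89] shift units [ 9.73 -0.09  0.17] yaw now [179.9  -0.   96.2] t 42.5
```

Request:
move_arm --pt "0.57 0 0 0 0 0 0.89" --pt "0.57 0.81 0 0 0 0 0" --pt "0.57 0.81 0 0 0 0 0" --pt "0.57 0.81 0 0 0 0 0" --pt "0.57 0.81 0 0 0 0 0" --pt "0.57 0.81 0 0 0 0 0" --pt "0.57 0.81 0 0 0 0 0" --pt "0.57 0.81 0 0 0 0 0" --pt "0.57 0.81 0 0 0 0 0" --pt "0.57 0.81 0 0 0 0 0" --pt "0.57 0.81 0 0 0 0 0" --pt "0.57 0.81 0 0 0 0 0" --pt "0.57 0.82 -0.09 0.17 0 0 0" --pt "0.57 0 0 0 0 0 0" --pt "0.57 0 0 0 0 0 0"

```text
time: 44.4
tool_pos: [0.4947, 0.3321, 0.1186]
ee_rot: [-179.9, -0.0, 89.1]
wrist_force: [-0.1, -0.7, -0.4]
gripper_width: 0.434
finger_force: 0.0
```

```bash
python3 - <<'E'
from h import *
plan([.4963,.3325,.005],89.1); print(env.observe()["q"].round(0))
wood()
E
```

```text
turn units [-0.02 -0.01  0.  ] shift units [0.01 0.03 2.27] yaw now [-1.7987e+02 -4.0000e-02  8.9130e+01] t 44.4
[ 12.  30. -63.  97.  28.  70. -58.]
[254, 145, 51, 51, 1806] [473.1 373.3] [25.1 24.4] 13.6 z 0.0258
[300, 213, 40, 42, 1614] [496.3 332.5] [25.  24.5] 89.4 z 0.0258
```

Request:
move_arm --pt "0.57 0 0.03 0.6 0 0 0" --pt "0.57 0 0 0.6 0 0 0" --pt "0.57 0 0 0.6 0 0 0" --pt "0.57 0 0 0.4 0 0 0" --pt "0.57 0 0 0.05 0 0 0" --pt "0.57 0 0 0 0 0 0" --pt "1 0 0 0 0 0 0" --pt "1 0 0 0 0 0 0" --pt "1 0 0 0 0 0 0" --pt "1 0 0 0 0 0 0" --pt "1 0 0 0 0 0 0" --pt "1 0 0 -0.5 0 0 0" --pt "1 0 0 -0.8 0 0 0" --pt "1 0 0 -0.9 0 0 0" --pt "1 0 0 0 0 0 0" --pt "1 0 0 0 0 0 0"

```text
time: 46.45
tool_pos: [0.4967, 0.3326, 0.1178]
ee_rot: [-180.0, -0.1, 89.1]
wrist_force: [0.5, 0.5, -0.5]
gripper_width: 0.287
finger_force: 26.3
```

```bash
python3 - <<'E'
from h import *
plan(slot(0,.075,.12),96.2)
E
```

```text
turn units [ 0.   -0.01 -0.89] shift units [-8.9  -1.18 -0.04] yaw now [-1.80e+02 -1.10e-01  8.91e+01] t 46.5
```

Request:
move_arm --pt "1 0 0 0 0 0 -0.89" --pt "1 -0.8 -0.3 0 0 0 0" --pt "1 -0.8 -0.3 0 0 0 0" --pt "1 -0.8 -0.3 0 0 0 0" --pt "1 -0.8 -0.28 0 0 0 0" --pt "1 -0.8 0 0 0 0 0" --pt "1 -0.8 0 0 0 0 0" --pt "1 -0.8 0 0 0 0 0" --pt "1 -0.8 0 0 0 0 0" --pt "1 -0.8 0 0 0 0 0" --pt "1 -0.8 0 0 0 0 0" --pt "1 -0.9 0 0 0 0 0" --pt "1 0 0 0 0 0 0" --pt "1 0 0 0.5 0 0 0" --pt "1 0 0 0.5 0 0 0" --pt "1 0 0 0 0 0 0"

```text
time: 48.45
tool_pos: [0.484, -0.1141, 0.0643]
ee_rot: [-179.7, -0.3, 96.3]
wrist_force: [1.1, -0.1, 0.0]
gripper_width: 0.286
finger_force: 26.3
```

```bash
python3 - <<'E'
from h import *
plan(slot(0,.075,.018),96.2)
E
```

```text
turn units [-0.03 -0.04  0.02] shift units [-0.04  0.04  0.93] yaw now [-179.73   -0.32   96.32] t 48.5
```

Request:
move_arm --pt "1 -0.02 0.04 0.5 0 0 0" --pt "1 0 0 0.4 0 0 0" --pt "1 0 0 0 0 0 0" --pt "0.55 0 0 0 0 0 0" --pt "0.55 0 0 0 0 0 0" --pt "0.55 0 0 0 0 0 0" --pt "0.55 0 0 -0.5 0 0 0" --pt "0.55 0 0 -0.9 0 0 0" --pt "0.55 0 0 -0.9 0 0 0" --pt "0.55 0 0 -0.9 0 0 0" --pt "0.55 0 0 -0.5 0 0 0" --pt "0.55 0 0 0 0 0 0"

```text
time: 49.95
tool_pos: [0.4898, -0.1172, 0.2083]
ee_rot: [179.8, 0.0, 96.2]
wrist_force: [-0.2, -0.6, -0.3]
gripper_width: 0.45
finger_force: 0.0
```

```bash
python3 - <<'E'
from h import *
wood("side",.008); p=wood("top",.008); save(cv2.resize(p[150:350,140:440],(800,533)),'t2.png')
s=env.observe(); print(s["q"].round(0),s["tool_pos"])
E
```

```text
[367, 207, 21, 49, 534] [ 494.6 -189.8] [ 25.9 179.4] 5.4 z 0.0284
[282, 458, 20, 22, 388] [473.6 374.8] [25.  26.2] 13.2 z 0.0253
[385, 281, 11, 11, 107] [ 505.1 -263.3] [23.8 23.9] 6.7 z 0.0295
[370, 283, 11, 11, 107] [ 499.4 -225. ] [24.8 23.6] 89.8 z 0.0295
[131, 292, 12, 12, 117] [473.8 374.1] [25.5 25.2] 20.5 z 0.0251
[ 80.   9. -74. 104.   9.  74.  10.] [ 0.4880428  -0.11702947  0.2058517 ]
```

View pics/t2.png

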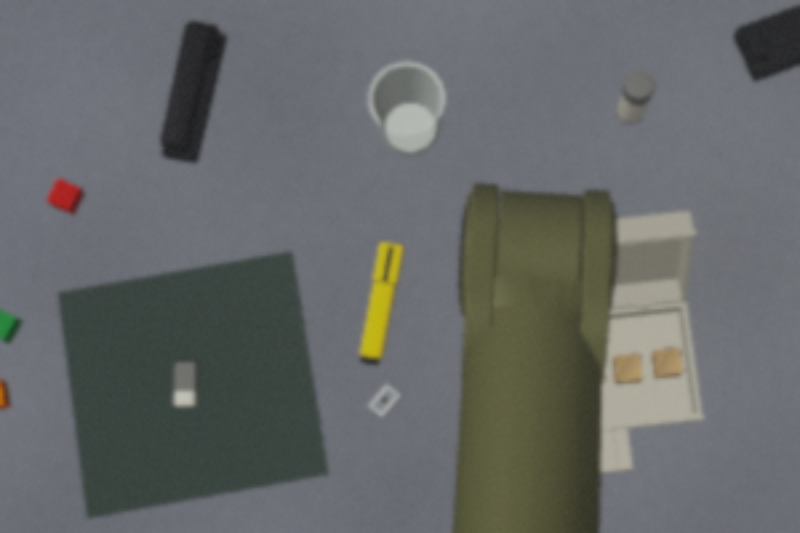

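All five cubes lie in the lower half (the last three are under the arm in this view), matching the 179 mm row measured in the side view. Next I'll return to the catch and pinch it again.

Request:
move_arm --pt "0 0 0 -0.3 0 0 1" --pt "0 0 0 -0.3 0 0 1" --pt "0 0 0 -0.3 0 0 1" --pt "0 0 0 -0.3 0 0 1" --pt "0 0 0 0 0 0 1" --pt "0 0 0 0 0 0 1" --pt "0 0 0 0 0 0 1" --pt "0 0 0 0 0 0 1" --pt "0 0 0 0 0 0 1" --pt "0 0 0 0 0 0 1" --pt "0 0 0 0 0 0 1" --pt "0 0 0 0 0 0 0.25" --pt "0 0 0 0 0 0 0" --pt "0 0 0 0 0 0 0"

```text
time: 51.8
tool_pos: [0.4883, -0.1169, 0.266]
ee_rot: [-179.8, 0.0, 6.3]
wrist_force: [-0.2, 1.1, -0.4]
gripper_width: 1.002
finger_force: 0.0
```

```bash
python3 - <<'E'
from h import *
plan([.617,-.1765,.255],6.2); print(env.observe()["q"].round(0))
E
```

```text
turn units [-0.02  0.    0.01] shift units [2.43 1.46 0.22] yaw now [-1.7984e+02  4.0000e-02  6.3100e+00] t 51.8
[ 76.   3. -67.  99.   3.  80. -75.]
```

Request:
move_arm --pt "0 0.5 0.3 0 0 0 0" --pt "0 0.5 0.3 0 0 0 0" --pt "0 0.5 0.3 0 0 0 0" --pt "0 0.5 0.3 0 0 0 0" --pt "0 0.43 0.26 0.2 0 0 0" --pt "0 0 0 0 0 0 0" --pt "0 0 0 0 0 0 0" --pt "0 0 0 0 0 0 0"

```text
time: 52.8
tool_pos: [0.6168, -0.1759, 0.2568]
ee_rot: [-179.9, -0.0, 6.3]
wrist_force: [-1.1, -0.2, 0.7]
gripper_width: 0.999
finger_force: 0.0
```

```bash
python3 - <<'E'
from h import *
plan([.617,-.1765,.138],6.2)
p,d,P=cam("wrist"); save(p,'w6.png')
m=(P[...,2]>.155)&(P[...,2]<.2)&(P[...,0]<.68)&(abs(P[...,1]+.18)<.06); v,u=np.where(m); print(m.sum(), P[m].min(0),P[m].max(0), u.min(),u.max(),v.min(),v.max())
E
```

```text
turn units [-0.01 -0.    0.01] shift units [0.   0.01 2.38] yaw now [-1.7991e+02 -1.0000e-02  6.2600e+00] t 52.8
2818 [ 0.57263315 -0.20086127  0.15503779] [ 0.62923647 -0.15397696  0.17101477] 281 352 218 299
```

View pics/w6.png

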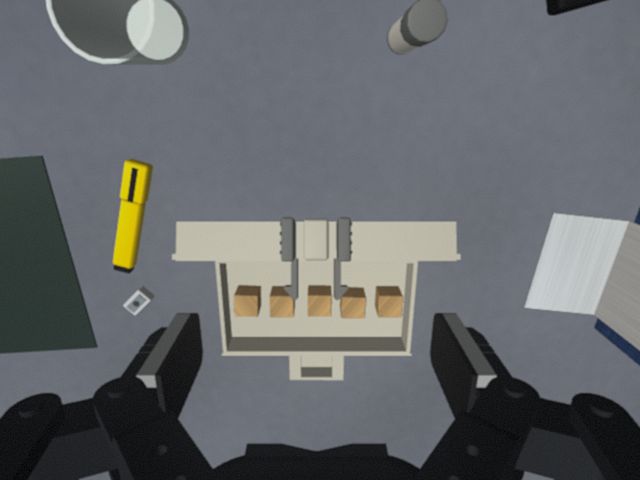

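All five cubes sit in a row in the lower half (row ~302). The lid is open with its tabs at (287,240) and (345,240). I'll pinch and swing shut.

Request:
move_arm --pt "0 0 0 0.5 0 0 0" --pt "0 0 0 0.5 0 0 0" --pt "0 0 0 0.5 0 0 0" --pt "0 0 0 0.5 0 0 0" --pt "0 0 0 0.36 0 0 0" --pt "0 0 0 0 0 0 0" --pt "0.4 0 0 0 0 0 0" --pt "1 0 0 0 0 0 0" --pt "1 0 0 0 0 0 0" --pt "1 0 0 0 0 0 0" --pt "1 0 0 0 0 0 0" --pt "1 0 0 0 0 0 0" --pt "1 0 0 0 0 0 0" --squeeze 25

```text
time: 54.48
tool_pos: [0.6178, -0.1754, 0.1395]
ee_rot: [-179.9, -0.1, 6.2]
wrist_force: [-2.0, 1.9, 5.5]
gripper_width: 0.377
finger_force: 27.5
```

Request:
move_arm --pt "1 -0.26 0 -0.13 0 0 0" --pt "1 -0.27 0 -0.1 0 0 0" --pt "1 -0.28 0 -0.07 0 0 0" --pt "1 -0.28 0 -0.04 0 0 0" --pt "1 -0.29 0 -0.01 0 0 0" --pt "1 -0.29 0 0.02 0 0 0" --pt "1 -0.28 0 0.05 0 0 0" --pt "1 -0.27 0 0.08 0 0 0" --pt "1 0 0 0 0 0 0"

```text
time: 55.6
tool_pos: [0.5045, -0.188, 0.1476]
ee_rot: [-179.8, 0.2, 6.2]
wrist_force: [-0.1, 3.2, -0.0]
gripper_width: 0.375
finger_force: 27.4
```

```bash
python3 - <<'E'
from h import *
# arc fit: pinch point from shut grasp (0.418,-0.1975,0.0327)
s=env.observe(); a=np.radians(6.2); u=np.array([np.cos(a),np.sin(a)])
h=np.array([.549,-.1846])
f=lambda p:((p[:2]-h)@u, p[2]-.032)
for p in ([.418,-.1975,.0327],[.6178,-.1754,.1395],s["tool_pos"]):
    x,z=f(np.array(p)); z+=.019; print(round(x,4),round(z,4),np.hypot(x,z).round(4),np.degrees(np.arctan2(z,x)).round(1))
plan([.418,-.1975,.032],6.2)
E
```

```text
-0.1316 0.0197 0.1331 171.5
0.0694 0.1265 0.1443 61.3
-0.0446 0.1346 0.1418 108.3
turn units [-0.02  0.02 -0.01] shift units [-1.74  0.    2.31] yaw now [-179.84    0.19    6.15] t 55.6
```

Request:
move_arm --pt "1 -0.26 0 0.12 0 0 0" --pt "1 -0.25 0 0.15 0 0 0" --pt "1 -0.23 0 0.18 0 0 0" --pt "1 -0.21 0 0.2 0 0 0" --pt "1 -0.19 0 0.22 0 0 0" --pt "1 -0.17 0 0.25 0 0 0" --pt "1 -0.15 0 0.27 0 0 0" --pt "1 -0.12 0 0.28 0 0 0" --pt "1 0 0 0 0 0 0"

```text
time: 56.72
tool_pos: [0.4263, -0.1965, 0.0633]
ee_rot: [-179.8, 0.2, 6.2]
wrist_force: [-3.2, 0.8, -1.1]
gripper_width: 0.379
finger_force: 28.1
```

```bash
python3 - <<'E'
from h import *
plan([.418,-.1975,.032],6.2)
E
```

```text
turn units [-0.03  0.02  0.  ] shift units [-0.17  0.    0.63] yaw now [-179.79    0.19    6.21] t 56.7
```

Then I go down the last bit, slightly past shut, while watching force.

Request:
move_arm --pt "1 -0.08 0 0.25 0 0 0" --pt "1 -0.06 0 0.2 0 0 0" --pt "1 -0.03 0 0.15 0 0 0" --pt "1 0 0 0.05 0 0 0" --pt "1 0 0 0 0 0 0" --pt "1 0 0 0 0 0 0"

```text
time: 57.48
tool_pos: [0.4204, -0.1974, 0.0346]
ee_rot: [-179.9, 0.1, 6.2]
wrist_force: [-11.6, 5.6, 29.2]
gripper_width: 0.382
finger_force: 30.1
```

```bash
cat >> h.py <<'E'
def lid(cn):
    p,d,P=cam(cn); c=np.array([.4943,-.1906]);a=np.radians(6.2); q=P[...,:2]-c
    X=q@[np.cos(a),np.sin(a)]; Y=q@[-np.sin(a),np.cos(a)]; Z=P[...,2]
    m=(abs(X)<.05)&(abs(Y)<.095)&(Z>.045)&(Z<.085)
    g=lambda A:np.linalg.lstsq(A,Z[m],rcond=None)[0]
    for _ in range(3):
        k=g(np.c_[X[m],np.ones(m.sum())]); m&=abs(Z-k[0]*X-k[1])<.004
    print(cn,m.sum(),'lid rad',-k[0].round(4),'front z',(k[1]-.055*k[0]).round(4),'back z',(k[1]+.055*k[0]).round(4)); return p
E
python3 - <<'E'
from h import *
lid("side"); lid("wrist")
E
```

```text
side 2205 lid rad -0.0007 front z 0.0604 back z 0.0605
wrist 181513 lid rad -0.0161 front z 0.061 back z 0.0628
```

Lid is shut. I'll release gently and rise.

Request:
move_arm --pt "0.5 0 0 0 0 0 0" --pt "0 0 0 -0.02 0 0 0" --pt "0 0 0 -0.02 0 0 0" --pt "0 0 0 0 0 0 0" --pt "0 0 0 0 0 0 0" --pt "0 0 0 -0.5 0 0 0" --pt "0 0 0 -0.8 0 0 0" --pt "0 0 0 -0.9 0 0 0" --pt "0 0 0 -0.9 0 0 0" --pt "0 -0.2 0 -0.8 0 0 0" --pt "0 0 0 0 0 0 0" --pt "0 0 0 0 0 0 0"

```text
time: 59.08
tool_pos: [0.4094, -0.1989, 0.2285]
ee_rot: [-179.9, 0.1, 6.2]
wrist_force: [-0.2, -0.0, -0.3]
gripper_width: 0.999
finger_force: 0.0
```

```bash
python3 - <<'E'
from h import *
lid("side"); lid("top"); p=lid("wrist"); save(cv2.resize(p[0:240,150:470],(800,600)),'w7.png')
E
```

```text
side 2201 lid rad -0.0001 front z 0.0606 back z 0.0606
top 1218 lid rad -0.0 front z 0.0605 back z 0.0605
wrist 38122 lid rad 0.001 front z 0.0618 back z 0.0617
```

View pics/w7.png

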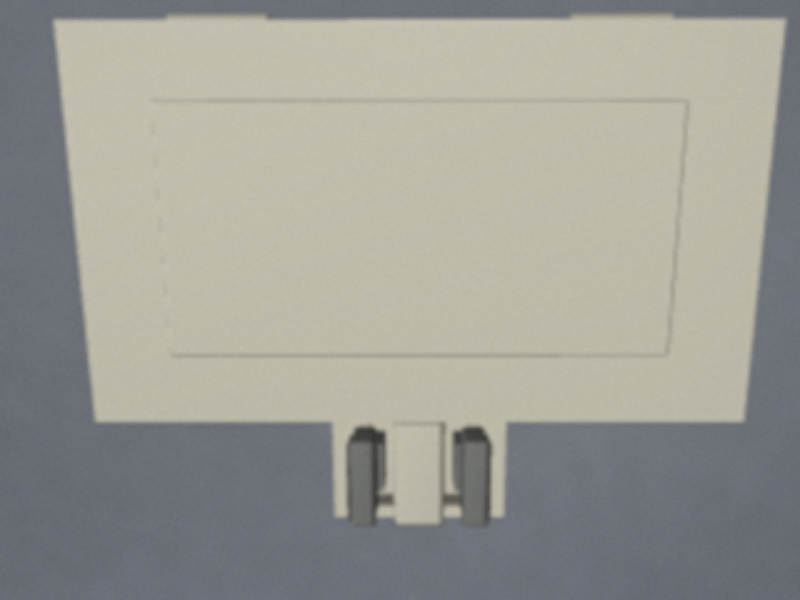

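The case is shut flat, and the tabs at (362,478) and (475,478) are sprung out, about 43–44 mm overall. Handing in.

```bash
python3 -c "
from station import env
print(env.job_done())"
```

```text
the job is handed in; nothing more can be done
None
```

All five wooden cubes present are in the lower half and the case is shut flat with both tabs sprung out; no desk item or look-alike was seen to move, and the job is handed in (no verdict was returned).

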